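# Lock the nail drill's chuck and shift its drive from park into forward

## Robot

A 6-joint arm with a two-finger parallel gripper is mounted at the origin on the work surface. World frame = base frame: x ahead of the robot, y to its left, z up, the work surface at z = 0. Lengths are in mm, angles in rad, forces in N, time in s.
With the tool pointing down it reaches from about 350 to 975 mm from the base axis. Payload 7.1 kg.
Tool frame: the origin (TCP) lies on the mounting face of the last link; the fingertips stand 182 mm ahead of it and the grasp point (between the pads) lies 163 mm ahead of it; z points along the fingers, y is the direction in which the jaws open and shut (so a half turn about z gives the same grasp; the last joint's range is limited). The gripper opens to 88 mm and grips with 3 to 60 N. Pads are 20 mm wide; open, the fingers measure 115 mm over their backs; the gripper's body (75 mm by 178 mm) begins 61 mm behind the grasp point.
Start: joints at [1.211, 0.423, 1.63, -0, 1.089, -0.019], TCP at [208.869, 589.05, 404.675] pointing down, gripper open.
Joint ranges: [-3, 3], [-0.9, 2.11], [0.09, 2.58], [-1.31, 4.45], [0.11, 2.69], [-2.54, 2.54]. Speed limits (rad/s): [2.39, 2.39, 3.01, 3.14, 3.14, 3.14].

## Interface

Orientations are given as a rotation vector (axis times angle).
In Python, from workcell import ctrl, optics, nets gives the robot as it stands.
- The arm moves only by the tool send_rows, never from a script. Its argument "rows" is a list of rows, each an object with "offset": the shift along the tool's x, y, z in m, a list of three; "twist": the turn, a rotation vector about the tool's x, y, z in degrees, a list of three. A call has exactly 5 rows; each row shifts and turns the pose as measured when the row begins, along the tool's axes as they then stand; what a row does not reach is not made up. A row lasts 1/12 s, in which the tool goes at most 41.7 mm and 7.16 degrees, less where a joint would pass 70% of its speed; a pose out of reach is approached as far as the arm can. A call is refused whole if a number of a shift passes 0.0417 or a number of a turn 7.16, either way. A call with a gripper value outside its range is refused whole. "gripper" is the finger opening in m, from 0 to 0.0878, set as the call begins (left out, the last holds). The fingers move at their own pace and stop on an object; the grip force is fixed at half the most. Time passes only in rows, so rows that do not move let the fingers close, or fill a call up. It gives the time, the measured TCP pose, the force and the opening at its end, in the units of the state.
- ctrl.get_obs(): the state, without advancing time (a new reading comes with each control period).
- optics.get_image(name): name is "side" or "top" or "wrist"; returns (picture, depth): 420x560x3 uint8, blue, green, red; 420x560 float32, mm along the optical axis (not along the pixel's ray), 0 where there is no reading.
- optics.camera_info(name): a dict with "K" (3x3 intrinsics, pixels), "pose" (4x4, takes a point from camera to world coordinates). Camera axes: x right, y down, z forward; pixel columns grow to the right and rows downward; lengths in mm; the calibration is good to about 2 mm. A picture is of the moment at which its call begins: read the wrist's pose just before it. camera_info takes no time and is no camera call; for the wrist camera it gives the pose at the moment of the call.
- ctrl.close_job(): hands the job in, once; it reports no verdict.
Trained networks look in the newest picture that a camera, given by its name, has taken for a name from the list of things; names that differ only in an ending like _2 or _b are one class to them, and where a whole thing is asked for, a point or a joint stands for the part that bears it (a point fixed in the world has none). Each returns a list of dicts, best first, with "conf" (0 to 1); they miss things now and then, are a little off and sometimes report something else, mostly with a low value. They report only what shows in the picture. A call takes as long as a camera call.
- nets.spot_in(camera, label): "extent" ([left, top, right, bottom] in pixels, round what is visible of it).
- nets.spot_point(camera, label): "position" ([column, row] in pixels: a listed point, or the origin of a listed thing).
The state is a dict: "t": time; "qpos": joint angles; "qvel": joint speeds; "joint_torque": joint torques, N m; "ee_pos": TCP position; "orientation": TCP orientation; "ft_force": force on the tool from outside, world axes, zero at the start; "moment": the same for the moment, N m; "width": finger opening in mm.
Only numpy, scipy, OpenCV 4.12 (cv2) and the standard library are available. Lean on these libraries where they do the work, as an engineer would, in place of code of your own. Each camera call takes 0.05 s, during which the arm holds its last target. There are 200 camera calls.

## Task

Make the nail drill ready to work. With the shift lever still in park (red dot, rear right), which holds the spindle, lock the chuck of the handpiece that stands nose up in the holster: pull its black collar back, away from the bur, turn it clockwise as seen from above to its stop, and let it spring back home. Then shift the lever out of park, feel for the neutral slot, go across to the left and push it fully forward to the green dot without forcing it against the gate; let go, and leave the polish bottle, jar and buffer block where they stand.

Things in the scene. Friction and masses are not known exactly. Their poses are not given: they have to be found in the camera images.
- unit: White nail-drill drive unit, housing 200 (x) x 190 (y) x 90 mm, fixed on the desk. Origin: centre of its underside; x points forward (away from the robot at zero yaw), y left, z up. On its right flank a round holster, outer diameter 42 mm, axis at x -10, y -121 mm, rim 84 mm above the desk.
- gate_frame (a point): Centre of the black-framed opening (56 x 38 mm, top 93 mm above the desk) on the unit, at x 10, y 25 mm. In it a steel H gate: a front and a rear tongue with the neutral slot running left-right between them. Dots beside the four legs: red rear right (park), yellow front right, blue rear left, green front left (forward drive).
- slot_mid (a point): Where the neutral slot nominally is: the knob's centre when the lever is upright. The gate is set differently on every machine: the true middle of the slot lies anywhere from shift_fore -0.18 to +0.18 (27 mm at the knob either way), and the lever passes only within 0.021 (3 mm at the knob) of it: find it by feel. This point does not show it.
- pivot (a point): Fixed pivot of the shift lever inside the unit, 20 mm above the desk, at x 10, y 25 mm of the unit frame. In the unit frame the knob is at pivot + 150 mm x (sin f, cos f sin s, cos f cos s), f = shift_fore, s = shift_side.
- knob (a point): Centre of the black ball knob (diameter 30 mm) of the shift lever, 150 mm from the pivot; upright it is 170 mm above the desk. Below it a steel stem 8 mm thick, square where it passes the gate. Room for fingers all round. Push it against the gate's tongues with less than about 30 N. Grip it with about 40 N: much harder, and the ball squeezes out of flat fingers.
- shift_fore (a joint): Fore-and-aft angle of the lever, rad: 0 upright, + forward (unit +x), end stops at -0.355 and +0.355. It starts at -0.35 to -0.31, in park. It stays where it is left (friction, about 1.5 N at the knob).
- shift_side (a joint): Sideways angle of the lever, rad: + left (unit +y). Right column about -0.222 to -0.175, left column +0.175 to +0.222, end stops at -0.222 and +0.222; friction about 1 N at the knob. The lever crosses between columns only in the neutral slot; elsewhere the steel tongues block it.
- collar (a point): Centre of the chuck collar, a black knurled sleeve with a red band, diameter 28, height 26 mm, on the upright handpiece (diameter 26 mm); about 143 mm above the desk. The holster holds the handpiece firmly, nose up. Only the slim nose and bur stand above the collar; the bur's tip is 35 mm above the collar's centre. z: the handpiece's axis, up.
- chuck_slide (a joint): How far the collar is pulled back, m: straight down along the handpiece towards its tail. 0 home, stop at 0.008. A spring pushes it home with 5 N at 0 and 9 N at 0.008.
- chuck_turn (a joint): Turn of the collar, rad, growing clockwise seen from above: 0 open, stop at 1.08 (62 degrees). A bayonet blocks it between 0.06 and 0.96 unless pulled back at least 0.005; let go beyond 0.97 it springs home, locked. Red dot on the collar over the body's white dot: open; over the green dot: locked.
- polish_center (a point): Bystander: red nail-polish bottle with black cap, diameter 28 mm, 68 mm tall, loose; the point is half-way up.
- jar_center (a point): Bystander: flat pink gel jar with white lid, diameter 46 mm, 29 mm tall, loose; the point is half-way up.
- buffer_center (a point): Bystander: purple and white nail buffer block, 92 x 28 x 20 mm, loose, lying flat; the point is at its centre.

How it is judged (in metres and radians):
On the way, in this order (a step that is already met when the one before it is completed fails the run):
1. the collar is turned to its locked place and has sprung back home (value of joint chuck_turn above 0.93 rad and value of joint chuck_slide below 0.002 m), for 0.2 s.
2. the lever has left park and crossed the neutral slot into the left column (value of joint shift_side above 0.12 rad).
At the end, for the whole second after the job is handed in: The collar is locked (turned beyond 0.93 rad and less than 2 mm from home), the lever is at rest in the left column (shift_side above 0.15 rad) and fully forward (shift_fore above 0.315 rad, within 6 mm of its stop at the knob), and the three bystanders are within 20 mm of where they stood (all of step 1 and value of joint shift_fore above 0.315 rad and value of joint shift_side above 0.15 rad and velocity of joint shift_fore between -0.05 and 0.05 rad/s and distance of each of polish_center, jar_center, buffer_center from where it was at the start of the episode below 0.02 m); the robot touches nothing.
It fails at once if the lever leaves park (is moved forward of -0.24 rad) before the chuck is locked (value of joint shift_fore above -0.24 rad and not (value of joint chuck_turn above 0.9 rad and value of joint chuck_slide below 0.003 m)).
It fails at once if the lever is forced against the gate's tongues: a load on them beyond what about 30 N sideways at the knob gives (contact force between selector and anything else above 75 N).
It fails at once if the polish bottle is pushed more than 20 mm from its place (distance of polish_center from where it was at the start of the episode above 0.02 m).
It fails at once if the gel jar is pushed more than 20 mm from its place (distance of jar_center from where it was at the start of the episode above 0.02 m).
It fails at once if the buffer block is pushed more than 20 mm from its place (distance of buffer_center from where it was at the start of the episode above 0.02 m).
It also fails if it takes over 72 s, if anything falls off the work surface, if the arm or the gripper's body presses on something with over 40 N, if the wrist force passes 120 N, or if a joint passes its speed limit or range.

## Working session

There is one attempt and no reset: what is moved stays moved. The work goes in short steps, Python scripts to look and compute and a tool call to move; the robot and the scene stay as the last step left them, time stands still between calls to the robot, and variables do not carry over. Pictures are saved under pics/ and viewed, about 8 in all and at most 12, crops included, and the job is handed in when it is done.

Besides the shell and the picture viewer there is one more tool, called as name([rows], argument=value, ...), one row to a line, values as JSON. send_rows: Moves the arm, as the interface text tells. Its arguments: {"type":"object","properties":{"rows":{"type":"array"},"gripper":{"type":"number"}},"required":["rows"]}

```bash
mkdir -p pics; ls; cat > h.py <<'E'
import numpy as np,cv2
from scipy.spatial.transform import Rotation as R
from workcell import ctrl,optics,nets
def shot(n):
    im,d=optics.get_image(n); i=optics.camera_info(n); return im,d,np.array(i["K"]),np.array(i["pose"])
def ray(K,P,px):
    v=P[:3,:3]@np.linalg.inv(K)@[px[0],px[1],1]; return P[:3,3],v
def at_z(K,P,px,z):
    o,v=ray(K,P,px); return o+v*(z-o[2])/v[2]
def at_d(K,P,px,d):
    o,v=ray(K,P,px); return o+v*d
E
python3 - <<'E'
from h import *
np.set_printoptions(precision=1,suppress=True)
o=ctrl.get_obs();print({k:np.round(v,3) for k,v in o.items()})
ims=[]
for c in("top","side"):
    im,d,K,P=shot(c);ims.append(im)
    print(c,P[:3,3],P[:3,2])
    for l in("unit","gate_frame","pivot","knob","collar","polish_center","jar_center","buffer_center"):
        for r in nets.spot_point(c,l)[:1]:
            px=r["position"];dd=d[int(px[1]),int(px[0])]
            print(l,np.round(r["conf"],2),np.array(px),dd,at_d(K,P,px,dd), {"knob":at_z(K,P,px,166),"collar":at_z(K,P,px,143),"gate_frame":at_z(K,P,px,93)}.get(l))
    cv2.imwrite(f"pics/{c}0.png",im)
E
```

```text
pics
{'t': np.float64(0.0), 'qpos': array([ 1.2,  0.4,  1.6,  0. ,  1.1, -0. ]), 'qvel': array([-0., -0., -0.,  0., -0.,  0.]), 'joint_torque': array([  0. , -54.5, -27.4,   0.1,   0. ,  -0. ]), 'ee_pos': array([208.8, 588.8, 403.9]), 'orientation': array([-0.5, -3.1,  0. ]), 'ft_force': array([ 0.5,  0.6, -0.3]), 'moment': array([-0., -0.,  0.]), 'width': np.float64(87.815)}
top [530.1  87.5 828.5] [ 0.1 -0.  -1. ]
unit 0.57 [357.1 236. ] 742.19543 [553.9 -66.   87.6] None
gate_frame 0.7 [357.8 230.4] 774.22437 [564.6 -73.6  56.5] [563. -66.  93.]
knob 0.93 [388.6 260.7] 658.0568 [516.2 -95.6 169.1] [516.1 -96.4 166. ]
collar 0.63 [458.  221.9] 670.8291 [ 575.8 -201.4  163.3] [ 577.2 -210.2  143. ]
polish_center 0.63 [246.3 244.7] 756.56384 [535.8 117.2  68.8] None
jar_center 0.81 [361.6 337.2] 785.2696 [379.3 -86.8  28.7] None
buffer_center 0.65 [365.6 135.5] 828.5457 [741.6 -95.3  18.5] None
side [ 448.5 -422.5  695.4] [ 0.2  0.7 -0.7]
unit 0.84 [296.7 349.7] 647.8843 [ 546.4 -132.3   89.1] None
gate_frame 0.75 [296.9 309.1] 734.1615 [572.9 -46.7  55.7] [565.6 -68.6  93. ]
pivot 0.5 [293.2 277.8] 738.25024 [577.7  -6.5  88.9] None
knob 0.89 [274.8 312.6] 598.688 [ 519.9 -111.5  170.7] [ 520.5 -108.7  166. ]
collar 0.54 [337.7 378.3] 544.5617 [ 573.1 -216.4  160.6] [ 577.2 -209.6  143. ]
polish_center 0.65 [256.5 247.1] 840.9193 [539.1 110.4  46.1] None
jar_center 0.92 [187.4 375.1] 685.3396 [379.5 -98.3  27.7] None
buffer_center 0.97 [401.4 325.9] 753.1936 [ 743.8 -103.8   17.6] None
```

```bash
python3 - <<'E'
import cv2,numpy as np
a=cv2.imread("pics/top0.png")[100:390,190:530];b=cv2.imread("pics/side0.png")[210:,150:450]
b=cv2.resize(b,(400,280));a=cv2.resize(a,(400,341))
c=np.zeros((341,800,3),np.uint8);c[:,:400]=a;c[:280,400:]=b;cv2.imwrite("pics/a.png",c)
E
```

```text
(no output)
```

View pics/a.png

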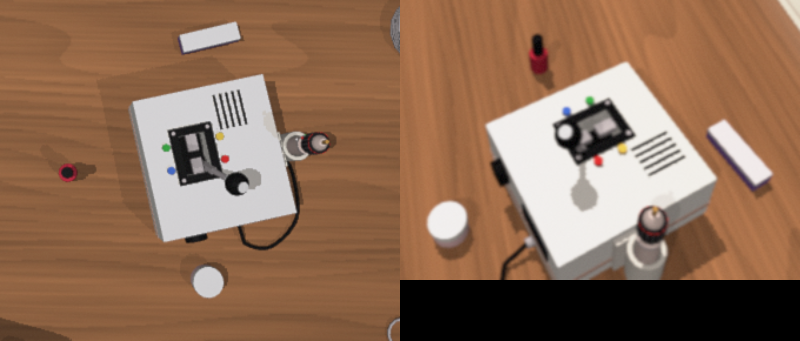

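The view shows the unit with about 13° of yaw. The knob sits rear right at crop (237,184) and the handpiece stands on the right flank at crop (318,143). The bystanders are well clear of both. I'll fit the unit pose, then approach.

```bash
python3 - <<'E'
from h import *
np.set_printoptions(precision=1,suppress=True)
im,d,K,P=shot("top")
v,u=np.mgrid[:420,:560]
X=(np.linalg.inv(K)@np.stack([u.ravel(),v.ravel(),np.ones(u.size)]))*d.ravel()
X=(P[:3,:3]@X).T+P[:3,3]
m=(X[:,2]>83)&(X[:,2]<97)&(d.ravel()>0)
mm=cv2.morphologyEx(m.reshape(420,560).astype(np.uint8),cv2.MORPH_OPEN,np.ones((9,9),np.uint8)).ravel()>0
r=cv2.minAreaRect(X[mm][:,:2].astype(np.float32));print(r)
for yaw in(r[2],r[2]-90):
    c=np.array(r[0]);a=np.radians(yaw);M=np.array([[np.cos(a),-np.sin(a)],[np.sin(a),np.cos(a)]])
    print(yaw,"collar",c+M@[-10,-121],"gate",c+M@[10,25])
o=ctrl.get_obs();T=R.from_rotvec(o["orientation"]).as_matrix();print(T)
t=np.array([577,-211,163+143+90])-o["ee_pos"];print("move in tool",T.T@t)
E
```

```text
((559.6486206054688, -89.46842193603516), (200.1127471923828, 190.58193969726562), 13.353887557983398)
13.353887557983398 collar [ 577.9 -209.5] gate [563.6 -62.8]
-76.6461124420166 collar [ 439.6 -107.7] gate [586.3 -93.4]
[[-0.9  0.3  0. ]
 [ 0.3  0.9  0. ]
 [-0.   0.  -1. ]]
move in tool [-614.4 -631.     8.7]
```

send_rows([
  {"offset": [-0.029, -0.0298, 0], "twist": [0, 0, 0]},
  {"offset": [-0.029, -0.0298, 0], "twist": [0, 0, 0]},
  {"offset": [-0.029, -0.0298, 0], "twist": [0, 0, 0]},
  {"offset": [-0.029, -0.0298, 0], "twist": [0, 0, 0]},
  {"offset": [-0.029, -0.0298, 0], "twist": [0, 0, 0]},
])

```text
t: 1.37
ee_pos: [294.8, 402.0, 403.8]
orientation: [0.517, 3.098, 0.009]
ft_force: [1.0, 0.7, 0.2]
width: 87.7
```

send_rows([
  {"offset": [-0.029, -0.0298, 0], "twist": [0, 0, 0]},
  {"offset": [-0.029, -0.0298, 0], "twist": [0, 0, 0]},
  {"offset": [-0.029, -0.0298, 0], "twist": [0, 0, 0]},
  {"offset": [-0.029, -0.0298, 0], "twist": [0, 0, 0]},
  {"offset": [-0.029, -0.0298, 0], "twist": [0, 0, 0]},
])

```text
t: 1.78
ee_pos: [381.9, 212.5, 404.1]
orientation: [0.513, 3.096, 0.012]
ft_force: [0.9, -0.0, -0.2]
width: 88.0
```

send_rows([
  {"offset": [-0.029, -0.0298, 0], "twist": [0, 0, 0]},
  {"offset": [-0.029, -0.0298, 0], "twist": [0, 0, 0]},
  {"offset": [-0.029, -0.0298, 0], "twist": [0, 0, 0]},
  {"offset": [-0.029, -0.0298, 0], "twist": [0, 0, 0]},
  {"offset": [-0.029, -0.0298, 0], "twist": [0, 0, 0]},
])

```text
t: 2.2
ee_pos: [469.3, 23.1, 405.0]
orientation: [0.511, 3.092, 0.015]
ft_force: [0.2, 0.7, 0.1]
width: 88.3
```

send_rows([
  {"offset": [-0.029, -0.0298, 0], "twist": [0, 0, 0]},
  {"offset": [-0.029, -0.0298, 0], "twist": [0, 0, 0]},
  {"offset": [-0.029, -0.0298, 0], "twist": [0, 0, 0]},
  {"offset": [-0.029, -0.0298, 0], "twist": [0, 0, 0]},
  {"offset": [-0.02, -0.02, 0], "twist": [0, 0, 0]},
])

```text
t: 2.62
ee_pos: [552.3, -156.9, 405.7]
orientation: [0.515, 3.087, 0.015]
ft_force: [-0.2, 0.9, 0.2]
width: 88.1
```

```bash
cat > w.py <<'E'
from h import *
import sys
np.set_printoptions(precision=2,suppress=True)
label,z,tx,ty,tz=sys.argv[1],*map(float,sys.argv[2:6])
o=ctrl.get_obs();im,d,K,P=shot("wrist");cv2.imwrite(f"pics/w_{o['t']:.1f}.png",im)
T=R.from_rotvec(o["orientation"]).as_matrix();e=np.array(o["ee_pos"])
print("t",o["t"],e,"q",np.array(o["qpos"]),"zaxis",T[:,2],"yaxis",T[:,1],"F",o["ft_force"])
for r in nets.spot_point("wrist",label)[:2]:
    px=r["position"];dd=d[int(px[1]),int(px[0])]
    print(r["conf"],px,"atz",at_z(K,P,px,z),"depth",at_d(K,P,px,dd))
g=e+T@[0,0,163];print("grasp",g,"move to target, tool axes mm",T.T@(np.array([tx,ty,tz])-g))
z=np.cross(T[:,2],[0,0,-1]);print("level twist deg",np.degrees(T.T@z))
E
python3 w.py collar 143 577.7 -210 143
```

```text
t 2.6167 [ 552.34 -156.95  405.7 ] q [-0.3   0.35  1.75  0.01  1.04 -1.55] zaxis [ 0.01  0.01 -1.  ] yaxis [0.32 0.95 0.01] F [-0.16  0.89  0.17]
0.82 [224.9, 260.0] atz [ 577.82 -213.28  143.  ] depth [ 572.09 -208.65  157.17]
0.15 [335.9, 164.5] atz [ 530.76 -102.03  143.  ] depth [ 524.36 -106.13  173.54]
grasp [ 554.45 -155.69  242.72] move to target, tool axes mm [-38.65 -44.97  99.59]
level twist deg [ 0.66  0.56 -0.  ]
```

send_rows([
  {"offset": [-0.02, -0.023, 0], "twist": [0.66, 0.56, 0]},
  {"offset": [-0.019, -0.023, 0], "twist": [0, 0, 0]},
  {"offset": [0, 0, 0.02], "twist": [0, 0, 0]},
  {"offset": [0, 0, 0.015], "twist": [0, 0, 0]},
  {"offset": [0, 0, 0], "twist": [0, 0, 0]},
])

```text
t: 3.13
ee_pos: [575.0, -215.5, 370.0]
orientation: [0.524, 3.096, -0.0]
ft_force: [-0.3, 0.1, -0.9]
width: 87.7
```

```bash
python3 w.py collar 143 577.6 -211 141; ls -t pics
```

```text
t 3.1333 [ 574.99 -215.49  370.03] q [-0.38  0.45  1.68  0.    1.01 -1.61] zaxis [ 0. -0. -1.] yaxis [0.33 0.94 0.  ] F [-0.3   0.08 -0.87]
0.83 [289.3, 236.7] atz [ 579.7  -208.59  143.  ] depth [ 572.14 -206.76  162.91]
grasp [ 575.18 -215.55  207.03] move to target, tool axes mm [-0.72  5.09 66.04]
level twist deg [0.   0.07 0.  ]
w_3.1.png
w_2.6.png
a.png
side0.png
top0.png
```

View pics/w_3.1.png

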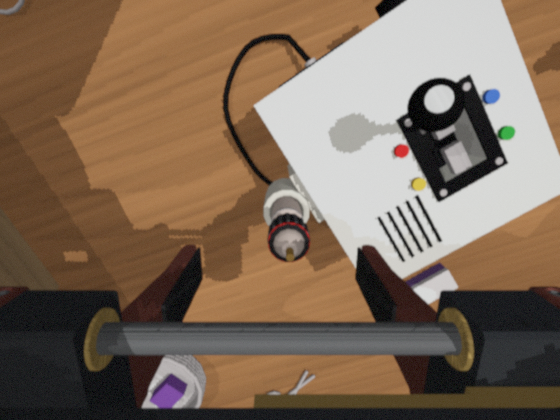

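The collar is centred between the open jaws at (289,238), so I'm descending.

send_rows([
  {"offset": [-0.001, 0.0057, 0.0], "twist": [0, 0, 0]},
  {"offset": [0, 0, 0.02], "twist": [0, 0, 0]},
  {"offset": [0, 0, 0.02], "twist": [0, 0, 0]},
  {"offset": [0, 0, 0.02], "twist": [0, 0, 0]},
  {"offset": [0, 0, 0.006], "twist": [0, 0, 0]},
])

```text
t: 3.65
ee_pos: [581.5, -206.2, 312.7]
orientation: [0.515, 3.083, -0.003]
ft_force: [-1.5, 0.4, 0.4]
width: 87.9
```

send_rows([
  {"offset": [0, 0, 0], "twist": [0, 0, 0]},
  {"offset": [0, 0, 0], "twist": [0, 0, 0]},
  {"offset": [0, 0, 0], "twist": [0, 0, 0]},
  {"offset": [0, 0, 0], "twist": [0, 0, 0]},
  {"offset": [0, 0, 0], "twist": [0, 0, 0]},
], gripper=0.034)

```text
t: 4.07
ee_pos: [583.0, -204.4, 316.7]
orientation: [0.511, 3.08, -0.004]
ft_force: [-0.3, 0.0, 0.6]
width: 57.7
```

```bash
python3 w.py collar 143 578 -210.3 142; python3 -c "
from h import *
print(ctrl.get_obs()['ee_pos'],ctrl.get_obs()['qvel'])"
```

```text
t 4.0667 [ 582.96 -204.41  316.73] q [-0.36  0.52  1.71  0.    0.89 -1.6 ] zaxis [ 0.02 -0.01 -1.  ] yaxis [0.32 0.95 0.  ] F [-0.33  0.05  0.55]
0.8 [266.6, 259.5] atz [ 578.46 -209.43  143.  ] depth [ 571.27 -206.3   158.72]
grasp [ 586.04 -205.35  153.76] move to target, tool axes mm [ 6.24 -7.29 11.64]
level twist deg [0.04 1.13 0.  ]
[ 582.90351661 -204.49795411  316.59006774] [-0.00141015  0.0087513   0.00373748  0.00065013 -0.00151006 -0.0013627 ]
```

send_rows([
  {"offset": [0.006, -0.007, 0.0], "twist": [0, 1.1, 0]},
  {"offset": [0, 0, 0.006], "twist": [0, 0, 0]},
  {"offset": [0, 0, 0.006], "twist": [0, 0, 0]},
  {"offset": [0, 0, 0], "twist": [0, 0, 0]},
  {"offset": [0, 0, 0], "twist": [0, 0, 0]},
], gripper=0.055)

```text
t: 4.58
ee_pos: [573.8, -210.2, 304.0]
orientation: [-0.516, -3.098, -0.001]
ft_force: [1.0, 0.5, -0.9]
width: 55.1
```

```bash
cat > s.py <<'E'
from h import *
import sys
np.set_printoptions(precision=2,suppress=True)
o=ctrl.get_obs();T=R.from_rotvec(o["orientation"]).as_matrix();g=np.array(o["ee_pos"])+T@[0,0,163]
print("t",o["t"],"grasp",g,"q",np.array(o["qpos"]),"F",np.array(o["ft_force"]),"M",np.array(o["moment"]),"w",o["width"],"yaw y",np.degrees(np.arctan2(T[1,1],T[0,1])))
print("tool move",T.T@(np.array(list(map(float,sys.argv[1:4])))-g),"level",np.degrees(T.T@np.cross(T[:,2],[0,0,-1])))
E
python3 s.py 578 -210.3 142
```

```text
t 4.5833 grasp [ 573.7  -210.11  140.95] q [-0.37  0.53  1.73  0.    0.89 -1.61] F [ 0.98  0.45 -0.87] M [-0.04  0.05  0.03] w 55.14249815965506 yaw y 71.09000668387097
tool move [-4.12  1.22 -1.05] level [ 0.03 -0.04 -0.  ]
```

send_rows([
  {"offset": [-0.002, 0.0006, -0.0005], "twist": [0, 0, 0]},
  {"offset": [-0.0015, 0.0006, -0.0005], "twist": [0, 0, 0]},
  {"offset": [0, 0, 0], "twist": [0, 0, 0]},
  {"offset": [0, 0, 0], "twist": [0, 0, 0]},
  {"offset": [0, 0, 0], "twist": [0, 0, 0]},
], gripper=0.036)

```text
t: 5.0
ee_pos: [578.1, -210.2, 304.5]
orientation: [-0.516, -3.098, -0.001]
ft_force: [0.7, 0.0, 0.5]
width: 36.2
```

```bash
python3 s.py 578 -210.3 142
```

```text
t 5.0 grasp [ 577.93 -210.04  141.47] q [-0.37  0.53  1.72  0.    0.89 -1.61] F [0.68 0.02 0.55] M [-0.05 -0.02  0.03] w 36.19761571049229 yaw y 71.09110902121316
tool move [-0.15 -0.23 -0.53] level [ 0.04 -0.09 -0.  ]
```

Aligned. Closing on the collar.

send_rows([
  {"offset": [0, 0, 0], "twist": [0, 0, 0]},
  {"offset": [0, 0, 0], "twist": [0, 0, 0]},
  {"offset": [0, 0, 0], "twist": [0, 0, 0]},
  {"offset": [0, 0, 0], "twist": [0, 0, 0]},
  {"offset": [0, 0, 0], "twist": [0, 0, 0]},
], gripper=0.0)

```text
t: 5.42
ee_pos: [578.3, -209.7, 304.6]
orientation: [-0.516, -3.098, -0.002]
ft_force: [-0.3, 0.6, -0.9]
width: 27.5
```

```bash
python3 s.py 578 -210.3 134.5
```

```text
t 5.4167 grasp [ 578.26 -209.43  141.62] q [-0.37  0.53  1.72  0.    0.89 -1.61] F [-0.31  0.56 -0.87] M [ 0.06 -0.08 -0.04] w 27.53736704573864 yaw y 71.09884964076873
tool move [-0.04 -0.92  7.11] level [ 0.08 -0.06  0.  ]
```

send_rows([
  {"offset": [0, 0, 0.002], "twist": [0, 0, 0]},
  {"offset": [0, 0, 0.002], "twist": [0, 0, 0]},
  {"offset": [0, 0, 0.002], "twist": [0, 0, 0]},
  {"offset": [0, 0, 0.001], "twist": [0, 0, 0]},
  {"offset": [0, 0, 0], "twist": [0, 0, 0]},
])

```text
t: 5.83
ee_pos: [578.3, -209.7, 300.0]
orientation: [-0.516, -3.099, -0.002]
ft_force: [-2.5, 0.8, 6.8]
width: 27.2
```

```bash
python3 s.py 578.2 -209.7 134.6
```

```text
t 5.8333 grasp [ 578.27 -209.45  137.01] q [-0.37  0.54  1.72  0.    0.88 -1.61] F [-2.47  0.85  6.82] M [0.21 0.34 0.07] w 27.181037440338017 yaw y 71.0906290922223
tool move [-0.02 -0.26  2.41] level [ 0.09 -0.03 -0.  ]
```

send_rows([
  {"offset": [0, 0, 0.0015], "twist": [0, 0, 0]},
  {"offset": [0, 0, 0.0015], "twist": [0, 0, 0]},
  {"offset": [0, 0, 0.0005], "twist": [0, 0, 2]},
  {"offset": [0, 0, 0.0005], "twist": [0, 0, 4]},
  {"offset": [0, 0, 0.0005], "twist": [0, 0, 4]},
])

```text
t: 6.25
ee_pos: [578.2, -209.7, 298.9]
orientation: [0.791, 3.04, 0.003]
ft_force: [-3.1, 1.8, 6.7]
width: 27.7
```

```bash
python3 s.py 578.2 -209.7 134.6
```

```text
t 6.25 grasp [ 578.32 -209.42  135.93] q [-0.37  0.54  1.72  0.    0.88 -1.43] F [-3.12  1.82  6.66] M [0.25 0.44 0.04] w 27.713692260312296 yaw y 60.82268717384663
tool move [-0.04 -0.31  1.33] level [0.1  0.01 0.  ]
```

send_rows([
  {"offset": [0, 0, 0.0012], "twist": [0, 0, 5]},
  {"offset": [0, 0, 0.001], "twist": [0, 0, 5]},
  {"offset": [0, 0, 0.001], "twist": [0, 0, 5]},
  {"offset": [0, 0, 0.0008], "twist": [0, 0, 5]},
  {"offset": [0, 0, 0.0008], "twist": [0, 0, 5]},
])

```text
t: 6.67
ee_pos: [578.1, -209.5, 298.0]
orientation: [1.46, 2.781, 0.003]
ft_force: [-1.8, 1.7, 8.6]
width: 27.5
```

```bash
python3 s.py 578.2 -209.7 134.6
```

```text
t 6.6667 grasp [ 578.44 -209.29  135.04] q [-0.37  0.54  1.72  0.    0.88 -0.97] F [-1.83  1.71  8.6 ] M [0.2  0.49 0.04] w 27.465749796090698 yaw y 34.61065396114084
tool move [-0.2  -0.44  0.44] level [0.13 0.   0.  ]
```

send_rows([
  {"offset": [0, 0, 0.0007], "twist": [0, 0, 5]},
  {"offset": [0, 0, 0.0007], "twist": [0, 0, 5]},
  {"offset": [0, 0, 0.0007], "twist": [0, 0, 5]},
  {"offset": [0, 0, 0.0007], "twist": [0, 0, 5]},
  {"offset": [0, 0, 0.0007], "twist": [0, 0, 5]},
])

```text
t: 7.08
ee_pos: [578.1, -209.4, 298.2]
orientation: [2.053, 2.375, 0.004]
ft_force: [-3.1, 2.6, 6.9]
width: 27.4
```

```bash
python3 s.py 578.2 -209.7 134.6
```

```text
t 7.0833 grasp [ 578.57 -209.28  135.25] q [-0.37  0.54  1.72  0.    0.88 -0.51] F [-3.07  2.59  6.86] M [0.2  0.46 0.21] w 27.428854719558892 yaw y 8.31515905457447
tool move [-0.36 -0.43  0.65] level [ 0.19 -0.03  0.  ]
```

send_rows([
  {"offset": [0, 0, 0.0007], "twist": [0, 0, 4]},
  {"offset": [0, 0, 0.0007], "twist": [0, 0, 4]},
  {"offset": [0, 0, 0.0005], "twist": [0, 0, 3]},
  {"offset": [0, 0, 0], "twist": [0, 0, 1]},
  {"offset": [0, 0, -0.001], "twist": [0, 0, 1]},
])

```text
t: 7.5
ee_pos: [577.8, -211.4, 300.9]
orientation: [2.315, 2.114, -0.002]
ft_force: [-2.5, 1.8, 5.4]
width: 28.0
```

```bash
python3 s.py 578.2 -209.7 141.6
```

```text
t 7.5 grasp [ 578.38 -212.26  137.9 ] q [-0.37  0.54  1.72 -0.01  0.88 -0.28] F [-2.54  1.78  5.36] M [0.17 0.43 0.48] w 27.964710925498274 yaw y -5.183096615861089
tool move [ 2.51 -0.39 -3.72] level [ 0.22  0.3  -0.  ]
```

send_rows([
  {"offset": [0.001, 0, -0.0015], "twist": [0, 0, 0]},
  {"offset": [0.001, 0, -0.0015], "twist": [0, 0, 0]},
  {"offset": [0, 0, -0.001], "twist": [0, 0, 0]},
  {"offset": [0, 0, 0], "twist": [0, 0, 0]},
  {"offset": [0, 0, 0], "twist": [0, 0, 0]},
])

```text
t: 7.92
ee_pos: [577.8, -210.5, 304.6]
orientation: [2.311, 2.115, -0.005]
ft_force: [-0.4, -0.8, 3.4]
width: 27.4
```

```bash
python3 s.py 578.2 -209.7 141.6
```

```text
t 7.9167 grasp [ 578.37 -211.9   141.62] q [-0.37  0.53  1.72 -0.01  0.88 -0.27] F [-0.37 -0.84  3.45] M [-0.03  0.37  0.12] w 27.39446784162541 yaw y -5.080828199834334
tool move [ 2.18 -0.37  0.  ] level [ 0.24  0.47 -0.  ]
```

Now open and lift a little, then look.

send_rows([
  {"offset": [0, 0, 0], "twist": [0, 0, 0]},
  {"offset": [0, 0, 0], "twist": [0, 0, 0]},
  {"offset": [0, 0, 0], "twist": [0, 0, 0]},
  {"offset": [0, 0, -0.01], "twist": [0, 0, 0]},
  {"offset": [0, 0, -0.02], "twist": [0, 0, 0]},
], gripper=0.0878)

```text
t: 8.33
ee_pos: [576.3, -209.6, 332.0]
orientation: [2.318, 2.119, -0.01]
ft_force: [-0.0, 0.3, 0.0]
width: 58.0
```

send_rows([
  {"offset": [0, 0, -0.03], "twist": [0.2, 0.4, 0]},
  {"offset": [0, 0, -0.03], "twist": [0, 0, 0]},
  {"offset": [0, 0, -0.01], "twist": [0, 0, 0]},
  {"offset": [0, 0, 0], "twist": [0, 0, 0]},
  {"offset": [0, 0, 0], "twist": [0, 0, 0]},
])

```text
t: 8.75
ee_pos: [576.9, -209.4, 410.2]
orientation: [-2.318, -2.118, 0.001]
ft_force: [0.1, 0.4, -1.5]
width: 87.4
```

```bash
python3 w.py knob 163 519 -104 163; python3 - <<'E'
from h import *
im,d,K,P=shot("side");c=cv2.resize(im[335:,290:390],None,fx=4,fy=4,interpolation=2)
f=sorted(__import__("glob").glob("pics/w_*"),key=__import__("os").path.getmtime)[-1]
w=cv2.imread(f);h=np.zeros((420,800,3),np.uint8);h[:c.shape[0],:400]=c;h[:300,400:]=cv2.resize(w,(400,300));cv2.imwrite("pics/b.png",h)
E
```

```text
t 8.75 [ 576.94 -209.44  410.24] q [-0.37  0.4   1.65  0.    1.09 -0.28] zaxis [-0.  0. -1.] yaxis [ 1.   -0.09 -0.  ] F [ 0.09  0.38 -1.47]
0.84 [190.8, 84.4] atz [ 526.81 -103.52  163.  ] depth [ 528.95 -104.55  171.45]
grasp [ 576.69 -209.29  247.24] move to target, tool axes mm [ 99.62 -66.78  84.42]
level twist deg [-0.09 -0.04  0.  ]
```

View pics/b.png

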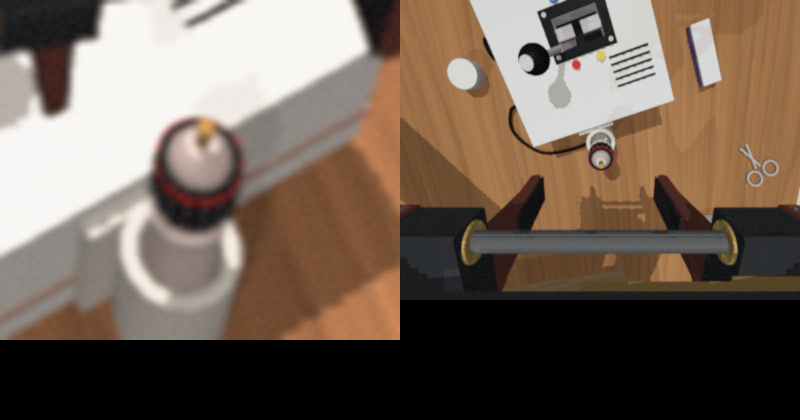

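The chuck looks locked: it turned freely to about 62°, hit a clear stop with the torque rising to 0.48 Nm, and z is back home. Next is the knob.

send_rows([
  {"offset": [0.033, -0.021, 0], "twist": [0, 0, 0]},
  {"offset": [0.033, -0.021, 0], "twist": [0, 0, 0]},
  {"offset": [0.032, -0.02, 0], "twist": [0, 0, 0]},
  {"offset": [0, 0, 0], "twist": [0, 0, -7]},
  {"offset": [0, 0, 0], "twist": [0, 0, -7]},
])

```text
t: 9.32
ee_pos: [519.7, -103.0, 400.3]
orientation: [-2.033, -2.373, 0.012]
ft_force: [0.0, -0.3, 0.1]
width: 87.9
```

send_rows([
  {"offset": [0, 0, 0], "twist": [0, 0, -4]},
  {"offset": [0, 0, 0], "twist": [0, 0, 0]},
  {"offset": [0, 0, 0], "twist": [0, 0, 0]},
  {"offset": [0, 0, 0.01], "twist": [0, 0, 0]},
  {"offset": [0, 0, 0.01], "twist": [0, 0, 0]},
])

```text
t: 9.73
ee_pos: [517.8, -101.5, 375.2]
orientation: [-1.939, -2.442, 0.016]
ft_force: [0.2, -0.3, -0.4]
width: 87.5
```

```bash
python3 w.py knob 160 522.5 -103 158
```

```text
t 9.7333 [ 517.78 -101.48  375.23] q [-0.22  0.32  1.86  0.    0.98 -0.45] zaxis [-0.02  0.01 -1.  ] yaxis [ 0.97  0.23 -0.02] F [ 0.15 -0.33 -0.4 ]
0.75 [294.5, 247.7] atz [ 522.68 -100.88  160.  ] depth [521.37 -96.69 170.67]
0.37 [327.6, 371.2] atz [ 570.57 -191.45  160.  ] depth [ 573.24 -197.66  152.79]
grasp [ 513.84 -100.42  212.28] move to target, tool axes mm [-5.11  9.05 54.03]
level twist deg [-1.27 -0.68 -0.  ]
```

send_rows([
  {"offset": [-0.0015, 0.0043, 0], "twist": [-1.3, -0.7, 0]},
  {"offset": [0, 0, 0.015], "twist": [0, 0, 0]},
  {"offset": [0, 0, 0.015], "twist": [0, 0, 0]},
  {"offset": [0, 0, 0.012], "twist": [0, 0, 0]},
  {"offset": [0, 0, 0.002], "twist": [0, 0, 0]},
], gripper=0.07)

```text
t: 10.25
ee_pos: [522.3, -102.9, 327.1]
orientation: [-1.959, -2.454, 0.002]
ft_force: [0.1, 0.1, -0.8]
width: 70.1
```

```bash
python3 w.py knob 160 522.5 -102 158
```

```text
t 10.25 [ 522.31 -102.91  327.05] q [-0.22  0.4   1.89 -0.    0.86 -0.44] zaxis [-0.  0. -1.] yaxis [ 0.98  0.22 -0.  ] F [ 0.13  0.07 -0.83]
0.56 [283.1, 273.6] atz [ 524.3  -101.04  160.  ] depth [522.65 -94.62 172.63]
grasp [ 521.99 -102.86  164.05] move to target, tool axes mm [0.72 0.7  6.05]
level twist deg [-0.11 -0.04 -0.  ]
```

send_rows([
  {"offset": [0.0005, 0.001, 0.003], "twist": [0, 0, 0]},
  {"offset": [0, 0, 0.002], "twist": [0, 0, 0]},
  {"offset": [0, 0, 0], "twist": [0, 0, 0]},
  {"offset": [0, 0, 0], "twist": [0, 0, 0]},
  {"offset": [0, 0, 0], "twist": [0, 0, 0]},
], gripper=0.04)

```text
t: 10.77
ee_pos: [524.8, -102.6, 325.4]
orientation: [1.958, 2.452, 0.002]
ft_force: [-0.1, 0.4, 0.1]
width: 41.5
```

send_rows([
  {"offset": [0, 0, 0], "twist": [0, 0, 0]},
  {"offset": [0, 0, 0], "twist": [0, 0, 0]},
  {"offset": [0, 0, 0], "twist": [0, 0, 0]},
  {"offset": [0, 0, 0], "twist": [0, 0, 0]},
  {"offset": [0, 0, 0], "twist": [0, 0, 0]},
], gripper=0.0)

```text
t: 11.18
ee_pos: [524.6, -102.6, 326.1]
orientation: [1.958, 2.452, 0.002]
ft_force: [-0.2, -0.1, 0.1]
width: 28.7
```

```bash
cat > l.py <<'E'
from h import *
np.set_printoptions(precision=2,suppress=True)
o=ctrl.get_obs();T=R.from_rotvec(o["orientation"]).as_matrix();g=np.array(o["ee_pos"])+T@[0,0,163]
U=R.from_euler("z",13.3,degrees=True).as_matrix()
p=U.T@(g-[563.8,-64,20]);f=np.arcsin(np.clip(p[0]/150,-1,1));s=np.arctan2(p[1],p[2])
print("t %.2f"%o["t"],"unit rel pivot",p,"r",np.linalg.norm(p),"f %.3f s %.3f"%(f,s),"F unit",U.T@np.array(o["ft_force"]),"M",np.array(o["moment"]),"w %.1f"%o["width"])
print("sphere z for xy:",np.sqrt(150**2-p[0]**2-p[1]**2),"tool y yaw",np.degrees(np.arctan2(T[1,1],T[0,1])),"level",np.degrees(T.T@np.cross(T[:,2],[0,0,-1])))
E
python3 l.py
```

```text
t 11.18 unit rel pivot [-46.46 -28.89 143.06] r 153.16474279473445 f -0.315 s -0.199 F unit [-0.24 -0.09  0.08] M [-0.07 -0.03 -0.03] w 28.7
sphere z for xy: 139.66613506600265 tool y yaw 12.774963309284985 level [0.2  0.12 0.  ]
```

send_rows([
  {"offset": [0, 0.003, -0.001], "twist": [0, 0, 0]},
  {"offset": [0, 0.003, -0.0009], "twist": [0, 0, 0]},
  {"offset": [0, 0.003, -0.0008], "twist": [0, 0, 0]},
  {"offset": [0.0, 0.002, -0.0005], "twist": [0, 0, 0]},
  {"offset": [0, 0.0, 0], "twist": [0, 0, 0]},
])

```text
t: 11.6
ee_pos: [532.0, -100.6, 327.7]
orientation: [-1.951, -2.45, 0.016]
ft_force: [-2.1, -1.8, 0.7]
width: 28.1
```

```bash
python3 l.py
```

```text
t 11.60 unit rel pivot [-41.67 -28.17 144.67] r 153.16599647809244 f -0.281 s -0.192 F unit [-2.49 -1.23  0.74] M [-0.42  0.66  0.08] w 28.1
sphere z for xy: 141.31701828327766 tool y yaw 12.927018885418725 level [-0.8  -0.04 -0.  ]
```

send_rows([
  {"offset": [0.001, 0.003, -0.0007], "twist": [-0.5, 0, 0]},
  {"offset": [0.001, 0.003, -0.0007], "twist": [-0.3, 0, 0]},
  {"offset": [0.001, 0.003, -0.0006], "twist": [-0.2, 0, 0]},
  {"offset": [0.001, 0.002, -0.0005], "twist": [0, 0, 0]},
  {"offset": [0.001, 0.001, 0], "twist": [0, 0, 0]},
])

```text
t: 12.02
ee_pos: [539.8, -95.4, 330.6]
orientation: [-1.949, -2.457, 0.016]
ft_force: [-5.3, -8.7, 1.9]
width: 28.6
```

```bash
python3 l.py
```

```text
t 12.02 unit rel pivot [-32.46 -25.44 147.62] r 153.27408380994103 f -0.218 s -0.171 F unit [-7.2  -7.23  1.9 ] M [-1.59  1.11  0.02] w 28.6
sphere z for xy: 144.21829090357423 tool y yaw 13.158093018620901 level [-0.66  0.13  0.  ]
```

send_rows([
  {"offset": [0.0008, 0.0025, -0.0005], "twist": [-0.3, 0, 0]},
  {"offset": [0.0008, 0.0025, -0.0005], "twist": [-0.3, 0, 0]},
  {"offset": [0.0008, 0.0025, -0.0004], "twist": [-0.2, 0, 0]},
  {"offset": [0.0008, 0.0025, -0.0004], "twist": [0, 0, 0]},
  {"offset": [0.0008, 0.0015, 0], "twist": [0, 0, 0]},
])

```text
t: 12.43
ee_pos: [546.1, -93.1, 332.1]
orientation: [-1.943, -2.463, 0.03]
ft_force: [-6.1, -8.2, 4.6]
width: 29.0
```

```bash
python3 l.py
```

```text
t 12.43 unit rel pivot [-26.83 -25.66 149.12] r 153.66673195363344 f -0.180 s -0.170 F unit [-7.77 -6.56  4.56] M [-1.42  1.5   0.08] w 29.0
sphere z for xy: 145.33389789557387 tool y yaw 13.459113142820007 level [-1.01  0.48  0.  ]
```

send_rows([
  {"offset": [0.0008, 0.0025, -0.001], "twist": [-0.4, 0.2, 0]},
  {"offset": [0.0008, 0.0025, -0.0008], "twist": [-0.4, 0.2, 0]},
  {"offset": [0.0008, 0.0025, -0.0005], "twist": [-0.3, 0, 0]},
  {"offset": [0.0008, 0.002, -0.0003], "twist": [0, 0, 0]},
  {"offset": [0.0008, 0.001, 0], "twist": [0, 0, 0]},
])

```text
t: 12.85
ee_pos: [551.8, -91.7, 333.8]
orientation: [-1.937, -2.469, 0.029]
ft_force: [-5.0, -7.1, 2.3]
width: 28.7
```

```bash
python3 l.py
```

```text
t 12.85 unit rel pivot [-20.86 -25.64 150.8 ] r 154.38193342431015 f -0.140 s -0.168 F unit [-6.53 -5.72  2.31] M [-1.19  1.13  0.16] w 28.7
sphere z for xy: 146.31226826351968 tool y yaw 13.763904200875842 level [-0.98  0.49 -0.  ]
```

send_rows([
  {"offset": [0.0008, 0.0025, -0.0005], "twist": [-0.4, 0.2, -0.2]},
  {"offset": [0.0008, 0.0025, -0.0005], "twist": [-0.4, 0.2, -0.2]},
  {"offset": [0.0008, 0.0025, -0.0004], "twist": [-0.3, 0, 0]},
  {"offset": [0.0008, 0.002, -0.0003], "twist": [0, 0, 0]},
  {"offset": [0.0008, 0.001, 0], "twist": [0, 0, 0]},
])

```text
t: 13.27
ee_pos: [558.0, -90.0, 335.3]
orientation: [-1.923, -2.481, 0.026]
ft_force: [-4.4, -6.1, 2.9]
width: 28.5
```

```bash
python3 l.py
```

```text
t 13.27 unit rel pivot [-13.94 -25.4  152.37] r 155.0988165633482 f -0.093 s -0.165 F unit [-5.64 -4.92  2.94] M [-1.23  1.19  0.12] w 28.5
sphere z for xy: 147.17576304252952 tool y yaw 14.444531598984558 level [-0.83  0.48 -0.  ]
```

send_rows([
  {"offset": [0.0012, 0.0023, -0.0003], "twist": [-0.4, 0.2, 0.4]},
  {"offset": [0.0012, 0.0023, -0.0003], "twist": [-0.4, 0.2, 0.3]},
  {"offset": [0.0012, 0.0023, -0.0002], "twist": [-0.2, 0.1, 0.3]},
  {"offset": [0.0012, 0.002, -0.0002], "twist": [0, 0, 0]},
  {"offset": [0.0012, 0.001, 0], "twist": [0, 0, 0]},
])

```text
t: 13.68
ee_pos: [564.2, -85.9, 336.7]
orientation: [-1.942, -2.468, 0.018]
ft_force: [-2.8, -1.1, 1.8]
width: 29.1
```

```bash
python3 l.py
```

```text
t 13.68 unit rel pivot [ -6.18 -22.42 153.67] r 155.41653186116045 f -0.041 s -0.145 F unit [-2.97 -0.42  1.82] M [-0.53  0.83  0.  ] w 29.1
sphere z for xy: 148.18647777144014 tool y yaw 13.60644711932934 level [-0.54  0.35  0.  ]
```

The left load dropped and s moved to -0.145, so this is the slot. I'm crossing left gently.

send_rows([
  {"offset": [0.0015, 0, -0.0002], "twist": [-0.2, 0.2, 0]},
  {"offset": [0.002, 0, -0.0002], "twist": [-0.2, 0.1, 0]},
  {"offset": [0.002, 0, -0.0002], "twist": [0, 0, 0]},
  {"offset": [0.002, 0, 0], "twist": [0, 0, 0]},
  {"offset": [0.002, 0, 0], "twist": [0, 0, 0]},
])

```text
t: 14.1
ee_pos: [562.4, -76.3, 337.9]
orientation: [1.942, 2.468, -0.002]
ft_force: [-1.5, -1.7, 2.3]
width: 28.8
```

```bash
python3 l.py
```

```text
t 14.10 unit rel pivot [ -4.19 -11.95 154.93] r 155.45133829743892 f -0.028 s -0.077 F unit [-1.83 -1.28  2.26] M [-0.57  0.42 -0.01] w 28.8
sphere z for xy: 149.46468220918607 tool y yaw 13.609881033464678 level [-0.01  0.11 -0.  ]
```

send_rows([
  {"offset": [0.003, -0.0003, 0], "twist": [0, 0, 0]},
  {"offset": [0.003, -0.0002, 0], "twist": [0, 0, 0]},
  {"offset": [0.003, 0, 0], "twist": [0, 0, 0]},
  {"offset": [0.003, 0, 0], "twist": [0, 0, 0]},
  {"offset": [0.003, 0, 0.0002], "twist": [0, 0, 0]},
])

```text
t: 14.52
ee_pos: [559.0, -59.9, 338.4]
orientation: [1.94, 2.465, 0.002]
ft_force: [-1.6, -2.5, 2.5]
width: 28.4
```

```bash
python3 l.py
```

```text
t 14.52 unit rel pivot [ -3.06   4.65 155.35] r 155.4535268608521 f -0.020 s 0.030 F unit [-2.11 -2.08  2.47] M [-0.58  0.29 -0.05] w 28.4
sphere z for xy: 149.8968446188205 tool y yaw 13.602342324281075 level [0.23 0.15 0.  ]
```

send_rows([
  {"offset": [0.0035, 0, 0.0003], "twist": [0, 0, 0]},
  {"offset": [0.0035, 0, 0.0003], "twist": [0, 0, 0]},
  {"offset": [0.003, 0, 0.0004], "twist": [0, 0, 0]},
  {"offset": [0.003, 0, 0.0005], "twist": [0, 0, 0]},
  {"offset": [0.0025, 0, 0.0005], "twist": [0, 0, 0]},
])

```text
t: 14.93
ee_pos: [555.4, -42.6, 336.9]
orientation: [1.939, 2.465, 0.005]
ft_force: [-1.8, -1.4, 4.0]
width: 28.4
```

```bash
python3 l.py
```

```text
t 14.93 unit rel pivot [ -2.29  22.28 153.89] r 155.50667276299995 f -0.015 s 0.144 F unit [-2.02 -0.91  3.97] M [-0.4   0.35  0.04] w 28.4
sphere z for xy: 148.3185140990555 tool y yaw 13.61726919706678 level [ 0.34  0.16 -0.  ]
```

send_rows([
  {"offset": [0.003, 0, 0.0005], "twist": [0, 0, 0]},
  {"offset": [0.002, 0, 0.0004], "twist": [0, 0, 0]},
  {"offset": [0.001, 0, 0], "twist": [0, 0, 0]},
  {"offset": [0.0003, 0.001, 0], "twist": [0, 0, 0]},
  {"offset": [0.0002, 0.0015, 0], "twist": [0, 0, 0]},
])

```text
t: 15.35
ee_pos: [555.6, -34.3, 335.5]
orientation: [1.939, 2.466, 0.004]
ft_force: [-3.0, -1.8, 5.2]
width: 28.7
```

```bash
python3 l.py
```

```text
t 15.35 unit rel pivot [ -0.43  30.48 152.53] r 155.54813896781738 f -0.003 s 0.197 F unit [-3.3  -1.02  5.19] M [-0.49  0.7  -0.01] w 28.7
sphere z for xy: 146.8698362352639 tool y yaw 13.645359829849651 level [ 0.26  0.11 -0.  ]
```

send_rows([
  {"offset": [0, 0.0035, 0.0001], "twist": [0, 0, 0]},
  {"offset": [0, 0.0035, 0.0001], "twist": [0, 0, 0]},
  {"offset": [0, 0.0035, 0.0003], "twist": [0, 0, 0]},
  {"offset": [0, 0.0035, 0.0004], "twist": [0, 0, 0]},
  {"offset": [0, 0.0035, 0.0005], "twist": [0, 0, 0]},
])

```text
t: 15.77
ee_pos: [572.0, -30.1, 333.9]
orientation: [-1.942, -2.466, 0.004]
ft_force: [-2.5, -1.0, 5.0]
width: 28.5
```

```bash
python3 l.py
```

```text
t 15.77 unit rel pivot [ 15.27  31.25 150.93] r 154.88069261711038 f 0.102 s 0.204 F unit [-2.69 -0.37  5.02] M [-0.43  0.98 -0.06] w 28.5
sphere z for xy: 145.91227969653687 tool y yaw 13.579443000634738 level [-0.2  -0.04 -0.  ]
```

send_rows([
  {"offset": [-0.0003, 0.0035, 0.0006], "twist": [0, 0, 0]},
  {"offset": [-0.0004, 0.0035, 0.0007], "twist": [0, 0, 0]},
  {"offset": [-0.0004, 0.0035, 0.0008], "twist": [0, 0, 0]},
  {"offset": [-0.0004, 0.0035, 0.0009], "twist": [0, 0, 0]},
  {"offset": [-0.0004, 0.0035, 0.001], "twist": [0, 0, 0]},
])

```text
t: 16.18
ee_pos: [590.0, -27.1, 329.9]
orientation: [-1.939, -2.46, 0.008]
ft_force: [-3.4, -0.0, 7.1]
width: 28.4
```

```bash
python3 l.py
```

```text
t 16.18 unit rel pivot [ 32.46  30.54 146.91] r 153.52703877664288 f 0.218 s 0.205 F unit [-3.28  0.77  7.08] M [-0.35  1.27 -0.12] w 28.4
sphere z for xy: 143.22459695257356 tool y yaw 13.512857251133235 level [-0.55 -0.24 -0.  ]
```

send_rows([
  {"offset": [-0.0004, 0.0035, 0.001], "twist": [-0.2, 0, 0]},
  {"offset": [-0.0004, 0.0035, 0.001], "twist": [-0.2, 0, 0]},
  {"offset": [-0.0004, 0.0035, 0.0011], "twist": [0, 0, 0]},
  {"offset": [-0.0004, 0.0033, 0.0011], "twist": [0, 0, 0]},
  {"offset": [-0.0003, 0.003, 0.001], "twist": [0, 0, 0]},
])

```text
t: 16.6
ee_pos: [607.7, -24.6, 323.9]
orientation: [-1.94, -2.459, 0.003]
ft_force: [-4.6, -1.5, 4.7]
width: 28.6
```

```bash
python3 l.py
```

```text
t 16.60 unit rel pivot [ 50.5   29.35 140.91] r 152.53524130405 f 0.343 s 0.205 F unit [-4.83 -0.45  4.67] M [-0.42  1.25 -0.11] w 28.6
sphere z for xy: 138.16015142171918 tool y yaw 13.462914085806142 level [-0.44 -0.38  0.  ]
```

send_rows([
  {"offset": [0, 0.002, 0.0005], "twist": [0, 0, 0]},
  {"offset": [0, 0.0015, 0.0003], "twist": [0, 0, 0]},
  {"offset": [0, 0.001, 0], "twist": [0, 0, 0]},
  {"offset": [0, 0.001, 0], "twist": [0, 0, 0]},
  {"offset": [0, 0.001, 0], "twist": [0, 0, 0]},
])

```text
t: 17.02
ee_pos: [613.5, -23.2, 321.9]
orientation: [-1.936, -2.454, 0.01]
ft_force: [-7.1, -2.1, 7.2]
width: 28.6
```

```bash
python3 l.py
```

```text
t 17.02 unit rel pivot [ 55.39  29.52 138.92] r 152.44065548999225 f 0.378 s 0.209 F unit [-7.42 -0.37  7.17] M [-0.45  1.68 -0.1 ] w 28.6
sphere z for xy: 136.23664109171557 tool y yaw 13.45837082956285 level [-0.84 -0.45 -0.  ]
```

send_rows([
  {"offset": [0, 0.001, 0], "twist": [-0.2, 0, 0]},
  {"offset": [0, 0.001, 0], "twist": [-0.2, 0, 0]},
  {"offset": [0, 0.001, 0], "twist": [0, 0, 0]},
  {"offset": [0, 0.001, 0], "twist": [0, 0, 0]},
  {"offset": [0, 0, 0], "twist": [0, 0, 0]},
])

```text
t: 17.43
ee_pos: [614.6, -22.6, 321.7]
orientation: [-1.934, -2.451, 0.014]
ft_force: [-5.0, -0.5, 6.6]
width: 28.3
```

```bash
python3 l.py
```

```text
t 17.43 unit rel pivot [ 55.78  30.22 138.75] r 152.56674620585284 f 0.381 s 0.214 F unit [-5.    0.67  6.63] M [-0.36  1.11  0.  ] w 28.3
sphere z for xy: 135.9236544653528 tool y yaw 13.451753635061703 level [-1.1  -0.58 -0.  ]
```

At the stop: 4 mm was commanded and only 0.4 mm moved. Releasing.

send_rows([
  {"offset": [0, 0, 0], "twist": [0, 0, 0]},
  {"offset": [0, 0, 0], "twist": [0, 0, 0]},
  {"offset": [0, 0, 0], "twist": [0, 0, 0]},
  {"offset": [0, 0, 0], "twist": [0, 0, 0]},
  {"offset": [0, 0, 0], "twist": [0, 0, 0]},
], gripper=0.07)

```text
t: 17.85
ee_pos: [616.3, -22.2, 321.7]
orientation: [-1.937, -2.454, 0.006]
ft_force: [-0.1, -0.7, -0.0]
width: 58.5
```

send_rows([
  {"offset": [0, 0, -0.01], "twist": [0, 0, 0]},
  {"offset": [0, 0, -0.025], "twist": [0, 0, 0]},
  {"offset": [0, 0, -0.03], "twist": [0, 0, 0]},
  {"offset": [0, 0, -0.03], "twist": [0, 0, 0]},
  {"offset": [0, 0, -0.01], "twist": [0, 0, 0]},
])

```text
t: 18.27
ee_pos: [617.9, -22.6, 428.6]
orientation: [-1.934, -2.45, 0.01]
ft_force: [1.9, -0.4, -0.1]
width: 69.6
```

send_rows([
  {"offset": [0, -0.04, 0], "twist": [0, 0, 0]},
  {"offset": [0, -0.04, 0], "twist": [0, 0, 0]},
  {"offset": [0, -0.04, 0], "twist": [0, 0, 0]},
  {"offset": [0, -0.02, 0], "twist": [0, 0, 0]},
  {"offset": [0, 0, 0], "twist": [0, 0, 0]},
])

```text
t: 18.68
ee_pos: [478.7, -55.3, 434.3]
orientation: [-1.938, -2.46, -0.001]
ft_force: [-0.2, -0.1, 0.1]
width: 70.0
```

```bash
python3 - <<'E'
from h import *
np.set_printoptions(precision=2,suppress=True)
print(ctrl.get_obs()["ee_pos"])
U=R.from_euler("z",13.3,degrees=True).as_matrix();ims=[]
for c in("top","side","wrist"):
    im,d,K,P=shot(c);ims.append(im)
    for l,z in(("knob",158),("collar",143),("polish_center",34),("jar_center",14.5),("buffer_center",10)):
        for r in nets.spot_point(c,l)[:1]:
            px=r["position"];p=at_z(K,P,px,z);print(c,l,round(r["conf"],2),np.array(px),p,U.T@(p-[563.8,-64,20]) if l=="knob" else "")
h=np.zeros((600,800,3),np.uint8)
h[:300,:400]=cv2.resize(ims[0],(400,300));h[:300,400:]=cv2.resize(ims[2],(400,300))
h[300:,:400]=cv2.resize(ims[1],(400,300));h[300:,400:]=cv2.resize(ims[1][330:420,290:410],(400,300),interpolation=2)
cv2.imwrite("pics/c.png",h)
E
```

```text
[478.74 -55.34 434.26]
top knob 0.75 [334.2 200.7] [603.96 -16.65 158.  ] [ 49.98  36.84 138.  ]
top collar 0.58 [458.3 222.2] [ 576.75 -210.67  143.  ] 
top polish_center 0.66 [245.5 245.2] [535.2  119.98  34.  ] 
top jar_center 0.87 [360.2 338.2] [374.89 -87.39  14.5 ] 
top buffer_center 0.91 [364.6 131.4] [751.56 -95.36  10.  ] 
side knob 0.64 [315.7 259. ] [606.46 -29.2  158.  ] [ 49.53  24.05 138.  ]
side collar 0.56 [334.7 378.4] [ 573.47 -208.72  143.  ] 
side polish_center 0.8 [255.7 250.2] [537.51 113.19  34.  ] 
side jar_center 0.91 [185.9 377.9] [375.28 -95.81  14.5 ] 
side buffer_center 0.72 [400.7 327.1] [ 744.97 -102.03   10.  ] 
wrist knob 0.74 [432.2 216. ] [608.42 -23.2  158.  ] [ 52.81  29.44 138.  ]
wrist collar 0.79 [332.2 367.9] [ 576.15 -207.73  143.  ] 
wrist polish_center 0.89 [364.4  47.5] [535.47 119.08  34.  ] 
wrist jar_center 0.57 [191.9 199.1] [ 374.4  -100.95   14.5 ] 
wrist buffer_center 0.85 [458.7 258.8] [751.01 -99.27  10.  ]
```

View pics/c.png

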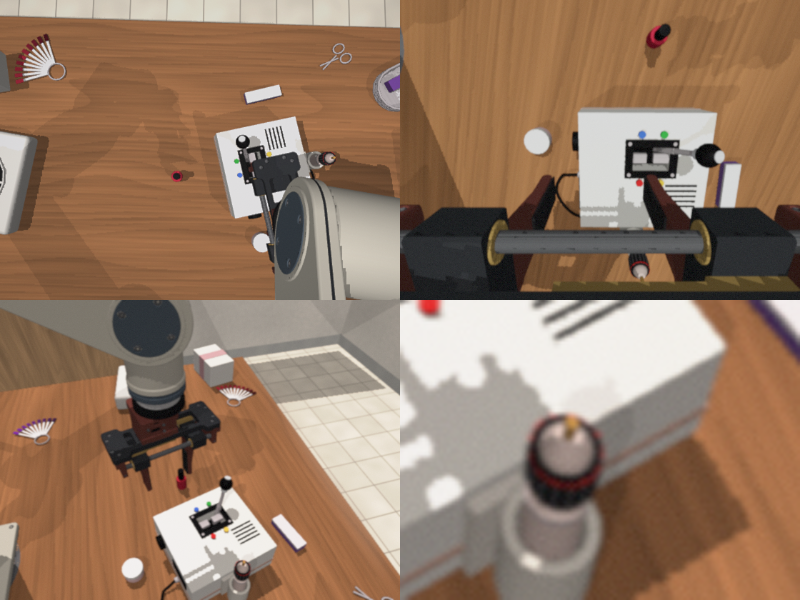

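The knob stands front left by the green dot, at wrist panel (710,155). The bystanders are where they started, and the arm is clear of everything. Handing in.

```bash
python3 -c "
from h import *
print(ctrl.close_job(), ctrl.get_obs()['t'])"
```

```text
the job is handed in; nothing more can be done
the job is handed in; nothing more can be done
```

I locked the chuck, shifted the lever to the green dot and handed the job in at about 19 s. No verdict came back.

- **Chuck:** I gripped the collar, pulled it back about 6.6 mm and turned it clockwise. It turned freely to about 62°, then met the stop, where the torque rose to 0.48 N·m and the fingers slipped. The grip was back at its starting height before I let go. The lock rests on this turn, torque and height evidence, because I could not see the red and green dots on the collar in any picture.
- **Lever:** I moved it out of park with a light left load of about 5–7 N. The slot showed itself at roughly f −0.04 to −0.02. I crossed to the left column and pushed forward until it stopped (4 mm commanded, 0.4 mm moved). The highest force I read while shifting was about 11 N.
- **Last check after release:** The three cameras put the knob 50–53 mm forward of the pivot, which is f about 0.34–0.36. It stands 24–37 mm left, and the cameras disagree by about 13 mm on that, but all three have it in the left column.
- **Bystanders:** The bottle, jar and buffer block show no movement beyond detection scatter, which is up to about 1 cm. The arm touches nothing.

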